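Stow the ring gauge on its post and snap the retaining cap home

TASK

Stow the thread ring gauge for the rig's motion: lower it (do not drop it) over the stowage post until it lies flat on the seat, then fit the snap cap over the stud above it and press it straight down past the click until it is fully home on the gauge. Finish while still pressing the cap firmly down with the gripper: do not let go or back off at the end. Leave the other things on the bench where they are.

Things in the scene. Friction and masses are not known exactly. Their poses are not given: they have to be found in the camera images.
- ring_gauge: squat stainless thread ring gauge: plain knurled ring, outside diameter 60, height 24, bore 30 mm, about 0.4 kg, lying flat on the bench. Origin: centre of its underside, z axis up along the bore
- snap_cap: round black moulded snap cap standing mouth down on the bench, about 50 g, 40 mm tall: flange of 44 mm diameter and 6 mm height at the foot, above it a knurled round head of 34 mm diameter with a closed flat top. The mouth is an inward lip of 21 mm diameter, 2.5 mm thick, with a wider groove (26 mm) behind it. Origin: centre of its underside (the mouth), z axis up
- stand: gauge stowage post fixed to the bench: round grey base plate, diameter 120, height 8 mm, with four bolts; white seat disc, diameter 48, top 14 mm over the bench; upright steel post. Above the seat: shaft of 25 mm diameter for 15 mm (2.5 mm clearance all round in the gauge), a cone up to 20 mm, then the narrower stud. Origin: centre of the plate's underside, on the bench, z up along the post
- seat (a point): centre of the seat's top face on the post's axis, 14 mm above the bench: the gauge's underside comes to lie here. Cap home: its flange stands on the gauge, its underside 24 mm and its top 64 mm above this point. The cap first rests on the balls 10 mm higher; pressing on takes a force that peaks near 15 N and drops at the click, then the cap moves freely down onto the gauge
- stud_top (a point): centre of the end of the stud, 48 mm above the seat. The stud is 18 mm in diameter from 20 to 43 mm above the seat, then a nose tapers to 12 mm at the end. Four spring-loaded balls stand 3.5 mm out of the stud, their centres 30.4 mm above the seat, and snap behind the cap's lip
- protector: bystander, not to be moved: grey cast iron thread protector, an open cup 86 mm in diameter (up to 93 over its ribs) and 58 mm tall. Origin: centre of its underside
- tally_counter: bystander, not to be moved: brass tally counter, a round body 46 mm in diameter and 20 mm tall lying face up, with a thumb lever on one side and a wire finger loop on the other (its whole length about 85 mm). Origin: centre of its underside
- lens: bystander, not to be moved: green glass inspection lens in a steel rim 60 mm in diameter and 10 mm tall, with a handle along its own +x to 98 mm from the centre. Origin: centre of its underside
- lamp: bystander, fixed: white base (150 x 120 x 32 mm) of a magnifier lamp with a black rocker switch, its arm and ring head about 250 mm tall swung away to -y. Origin: centre of its underside
Not all that is in view belongs to the job. Of the things like the snap_cap, leave any that is orange or red; of the rest the smaller one is meant.

How it is judged:
On the way, in this order (a step that is already met when the one before it is completed fails the run):
1. the ring gauge lies flat on the seat, around the post (horizontal distance between ring_gauge and seat below 0.004 m and z of ring_gauge in the frame of seat below 0.002 m and angle between ring_gauge's own z axis and vertical below 0.06 rad), for 0.2 s.
2. the cap has clicked past the balls and stands home on the gauge (horizontal distance between snap_cap and seat below 0.003 m and z of snap_cap in the frame of seat below 0.0262 m and angle between snap_cap's own z axis and vertical below 0.08 rad), for 0.2 s.
At the end, for the whole second after the job is handed in: gauge flat on the seat (2 mm in height, 4 mm off axis); cap snapped home on it (underside at most 2.2 mm above the gauge, 3 mm off axis, upright within 0.08 rad); through the last second the gripper still presses the cap onto the gauge with over 4 N (all of step 1 and all of step 2 and contact force between snap_cap and ring_gauge above 4 N and contact force between the fingers and snap_cap above 2 N); the arm keeps its last pose, push and grip.
It fails at once if the gauge is dropped down the post (horizontal distance between ring_gauge and seat below 0.012 m and z of ring_gauge in the frame of seat below 0.03 m and linear speed of ring_gauge above 0.4 m/s).
It fails at once if another thing on the bench is moved (distance of any of protector, tally_counter, lens from where it was at the start of the episode above 0.015 m).
It also fails if it takes over 54 s, if anything falls off the work surface, if the arm or the gripper's body presses on something with over 40 N, if the wrist force passes 120 N, or if a joint passes its speed limit or range.

ROBOT

A 7-joint arm with a two-finger parallel gripper is mounted at the origin on the work surface. World frame = base frame: x ahead of the robot, y to its left, z up, the work surface at z = 0. Lengths are in m, angles in rad, forces in N, time in s.
With the tool pointing down it reaches from about 0.425 to 0.8 m from the base axis. Payload 8.3 kg.
Tool frame: the origin (TCP) lies at the centre of the arm's flange, where the gripper is bolted on; the fingertips stand 173 mm ahead of it and the grasp point (between the pads) lies 155 mm ahead of it; z points along the fingers, y is the line along which they close (so a half turn about z gives the same grasp; the last joint's range is limited). The gripper opens to 85 mm and grips with 20 to 120 N. Pads are 22 mm wide; open, the fingers measure 114 mm over their backs; the gripper's body (76 mm by 85 mm) begins 54 mm behind the grasp point. The pads swing forward as they close: fully open they stand 13 mm farther back than shut.
Start: joints at [-1.216, 0.383, 0.016, 1.37, -0.006, 1.388, -0.046], TCP at [0.254, 0.571, 0.405] pointing down, gripper open.
Joint ranges: [-2.95, 2.95], [-0.25, 2.06], [-1.52, 1.56], [0.18, 2.33], [-1.44, 4.58], [0.02, 2.06], [-3.01, 3.01]. Speed limits (rad/s): [2.39, 2.39, 3.01, 3.01, 3.14, 3.14, 3.14].

INTERFACE

Orientations are given as a 3x3 rotation matrix whose columns are the frame's x, y, z axes.
In Python, from plant import bot gives the robot as it stands.
- The arm moves only by the shell command python3 -m inch 'ROWS' [FORCE]. ROWS is a JSON object whose one key "increments" holds a list that holds one entry, the list of rows, each a list of 7 numbers: the shift along the tool's x, y, z in cm, then the turn, a rotation vector about the tool's x, y, z in degrees, then the finger opening in cm, from 0 to 8.54. A call has 1 to 12 rows; each row shifts and turns the commanded pose from where the row before left it, along the tool's axes as they then stand; what a row does not reach is not made up. A row lasts 1/12 s, in which the tool goes at most 41.7 mm and 7.16 degrees, less where a joint would pass 70% of its speed; a pose out of reach is approached as far as the arm can. A call is refused whole if a number of a shift passes 4.17 or a number of a turn 7.16, either way. A call with a gripper value outside its range is refused whole. The fingers move at their own pace and stop on an object; FORCE is the grip in N (left out, the last holds). Time passes only in rows, so rows that do not move let the fingers close. It gives the time, the measured TCP pose, the force, the opening and the grip force at its end, in the units of the state.
- bot.get_state(): the state, without advancing time (a new reading comes with each control period).
- bot.snapshot(name): name is "scene" or "top"; returns a dict with "pixels" (480x640x3 uint8, red, green, blue), "fx", "fy", "cx", "cy" (pixels), "R" (3x3) and "t" (3): a world point X has camera coordinates R X + t. Camera axes: x right, y down, z forward; pixel columns grow to the right and rows downward; lengths in m; the calibration is good to about 2 mm. A picture is of the moment at which its call begins. There is no depth.
- bot.hand_in(): hands the job in; it is judged then, once.
The state is a dict: "clock": time; "joint_positions": joint angles; "joint_vel": joint speeds; "tau": joint torques, N m; "eef_pos": TCP position; "eef_rot": TCP orientation; "force": force on the tool from outside, world axes, zero at the start; "ft_torque": the same for the moment, N m; "width": finger opening in m; "finger_force": force on a finger pad.
Only numpy, scipy, OpenCV 4.12 (cv2) and the standard library are available. Lean on these libraries where they do the work, as an engineer would, in place of code of your own. Each camera call takes 0.05 s, during which the arm holds its last target. There are 200 camera calls.

## Working session

There is one attempt and no reset: what is moved stays moved. The work goes in short steps, Python scripts to look and compute and a shell command to move; the robot and the scene stay as the last step left them, time stands still between calls to the robot, and variables do not carry over. Pictures are saved under pics/ and viewed, at most 10 in all, crops included, and the job is handed in when it is done.

```bash
mkdir -p pics; ls; python3 - <<'E'
from plant import bot
import cv2,numpy as np,json
for n in("scene","top"):
    s=bot.snapshot(n);cv2.imwrite(f"pics/{n}0.png",s["pixels"][:,:,::-1])
    print(n,s["fx"],s["fy"],s["cx"],s["cy"],np.round(s["R"],4).tolist(),np.round(s["t"],4).tolist())
st=bot.get_state();print({k:np.round(v,3).tolist() for k,v in st.items()})
E
```

```text
pics
scene 498.22015730455416 498.22015730455416 324.90980159900204 236.4832105911277 [[-0.4227, 0.9062, -0.0081], [0.7506, 0.345, -0.5636], [-0.5079, -0.2443, -0.826]] [0.3506, -0.3502, 1.3064]
top 604.4650136332803 604.4650136332803 318.59674814036583 238.67517558462455 [[-0.0238, -0.9997, -0.0103], [-0.9973, 0.0245, -0.0693], [0.0695, 0.0086, -0.9975]] [-0.0934, 0.6034, 1.3183]
{'clock': 0.1, 'joint_positions': [-1.216, 0.384, 0.016, 1.371, -0.006, 1.388, -0.047], 'joint_vel': [0.0, -0.003, -0.001, -0.004, 0.0, 0.003, 0.001], 'tau': [0.005, -62.913, 0.848, -37.276, 0.017, 0.01, 0.0], 'eef_pos': [0.253, 0.571, 0.404], 'eef_rot': [[-0.914, 0.406, -0.001], [0.406, 0.914, -0.002], [-0.0, -0.002, -1.0]], 'force': [-0.276, 0.018, 0.534], 'ft_torque': [0.02, 0.075, -0.04], 'finger_force': 0.0, 'width': 0.085}
```

View pics/scene0.png

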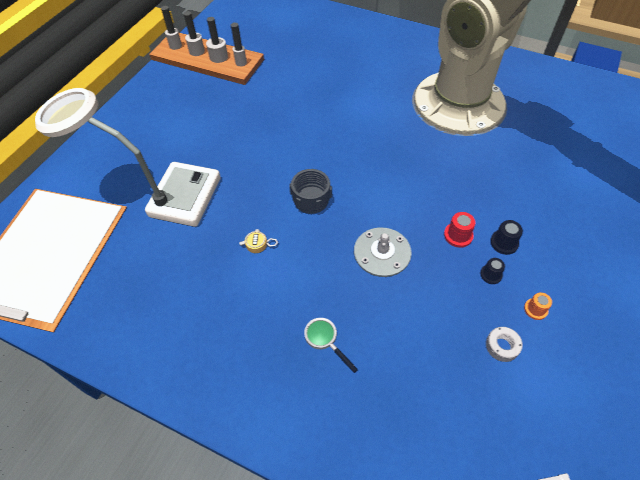

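View pics/top0.png

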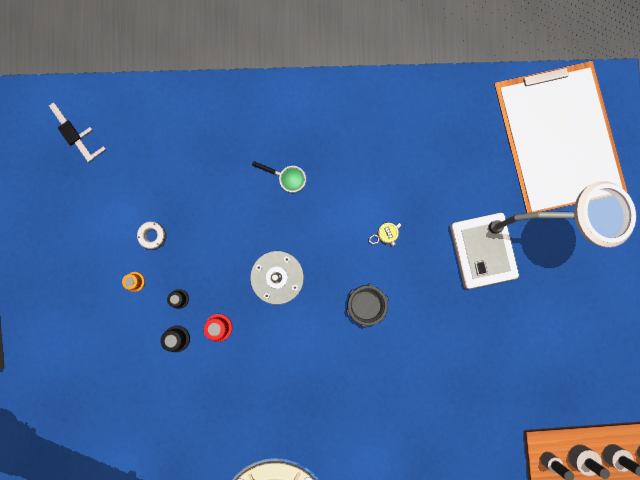

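The scene shows the post at scene (382,250) / top (276,278), the ring at scene (505,344) / top (151,235), and four cap-like things. In the top view these are orange (133,282), red (218,328), large black (175,339) and small black (178,299). Orange and red are excluded, so the small black one fits, at scene (493,270). I'll measure and confirm it in one crop.

```bash
cat > h.py <<'E'
from plant import bot
import cv2,numpy as np
def ray(s,uv,z):
    R=np.array(s["R"]);t=np.array(s["t"]);c=-R.T@t
    d=R.T@np.array([(uv[0]-s["cx"])/s["fx"],(uv[1]-s["cy"])/s["fy"],1.]);return c+d*(z-c[2])/d[2]
def blob(mask,uv,r):
    """contour nearest to uv within radius r, largest"""
    m=np.zeros_like(mask);cv2.circle(m,tuple(map(int,uv)),r,255,-1)
    cs,_=cv2.findContours(mask&m,cv2.RETR_EXTERNAL,cv2.CHAIN_APPROX_NONE)
    c=cv2.convexHull(max(cs,key=cv2.contourArea));M=cv2.moments(c)
    return np.array([M["m10"]/M["m00"],M["m01"]/M["m00"]]),cv2.contourArea(c),c
def px(s,X):
    c=np.array(s["R"])@np.array(X)+s["t"];return np.array([s["cx"]+s["fx"]*c[0]/c[2],s["cy"]+s["fy"]*c[1]/c[2]])
def size(s,c,z):
    p=np.array([ray(s,q[0],z)[:2] for q in c]);return np.round(cv2.minAreaRect((p*1000).astype(np.float32))[1],1)
E
python3 - <<'E'
from h import *
seeds={"scene":dict(ring=(505,344),cap=(497,264),capbody=(493,270),big=(512,230),bigbody=(507,237),plate=(382,251),seat=(382,251)),
"top":dict(ring=(151,235),cap=(176,299),capbody=(178,299),big=(171,341),bigbody=(175,339),plate=(276,278),seat=(277,278))}
crops=[]
for n in seeds:
    s=bot.snapshot(n);im=s["pixels"];hsv=cv2.cvtColor(im,cv2.COLOR_RGB2HSV);H,S,V=cv2.split(hsv)
    grey=((S<90)&(V>75)).astype(np.uint8)*255; nonblue=((S<120)|(V<50)).astype(np.uint8)*255;white=((S<60)&(V>205)).astype(np.uint8)*255
    for k,(m,z,r) in dict(ring=(nonblue,.012,24),cap=(grey,.04,9),capbody=(nonblue,.0,17),big=(grey,.055,10),bigbody=(nonblue,0,20),plate=(nonblue,.006,36),seat=(white,.014,17)).items():
        uv,a,c=blob(m,seeds[n][k],r);print(n,k,uv.round(1),a,"xyz",ray(s,uv,z).round(4),"size mm",size(s,c,z))
    u,v=seeds[n]["capbody"];crops.append(cv2.resize(im[v-50:v+50,u-65:u+65],None,fx=3,fy=3,interpolation=cv2.INTER_CUBIC))
    u,v=seeds[n]["plate"];crops.append(cv2.resize(im[v-50:v+50,u-65:u+65],None,fx=3,fy=3,interpolation=cv2.INTER_CUBIC))
cv2.imwrite("pics/crop1.png",np.vstack([np.hstack(crops[:2]),np.hstack(crops[2:])])[:,:,::-1])
E
```

```text
scene ring [503.8 343.8] 969.5 xyz [0.6172 0.2649 0.012 ] size mm [60.7 71.2]
scene cap [496.1 264.1] 67.5 xyz [0.4739 0.2069 0.04  ] size mm [19.4 19.4]
scene capbody [492.6 270.6] 420.0 xyz [0.4639 0.2084 0.    ] size mm [41. 63.]
scene big [511.4 228. ] 110.5 xyz [0.3873 0.2125 0.055 ] size mm [24.9 27.3]
scene bigbody [506.7 237.1] 738.5 xyz [0.3695 0.2148 0.    ] size mm [55.5 91. ]
scene plate [382.2 251.5] 2209.5 xyz [ 0.5188 -0.0127  0.006 ] size mm [120.8 120.2]
scene seat [382.3 248.8] 337.5 xyz [ 0.5175 -0.0137  0.014 ] size mm [44.1 47.9]
top ring [151. 235.] 627.5 xyz [0.619  0.2666 0.012 ] size mm [62.8 62.9]
top cap [174.5 299. ] 69.0 xyz [0.476 0.208 0.04 ] size mm [20.1 19.8]
top capbody [177.8 298.6] 305.0 xyz [0.4756 0.2105 0.    ] size mm [43.1 43.9]
top big [170.2 340.6] 123.5 xyz [0.3879 0.214  0.055 ] size mm [25.7 27.6]
top bigbody [175.1 338.8] 567.0 xyz [0.3866 0.2173 0.    ] size mm [62.6 55.2]
top plate [276.6 277.4] 2253.0 xyz [ 0.5177 -0.0121  0.006 ] size mm [118.4 118. ]
top seat [275.7 276.7] 389.5 xyz [ 0.5192 -0.0108  0.014 ] size mm [49.3 47.5]
```

View pics/crop1.png

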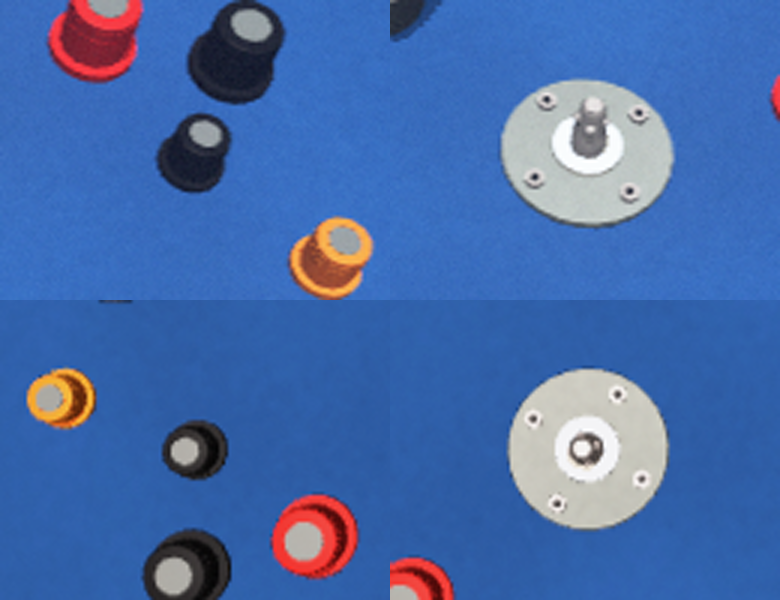

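The crop confirms that the small black cap (42 mm flange, about 20 mm grey disc on top) is the one meant; the other black one is larger (about 56 mm). Estimated positions are ring ≈ (0.618, 0.266), cap ≈ (0.475, 0.2075) and post ≈ (0.518, −0.012), and the two views agree to 1–3 mm. First I align the tool with the world axes, then go above the ring.

```bash
python3 -m inch '{"increments":[[[0,0,0,0,0,-6,8.54],[0,0,0,0,0,-6,8.54],[0,0,0,0,0,-6,8.54],[0,0,0,0,0,-6,8.54],[0,0,0,0,0,0,8.54],[0,0,0,0,0,0,8.54]]]}' 30; python3 -m inch '{"increments":[[[-1.5,-1.3,0,0,0,0,8.54],[-3.2,-2.65,0,0,0,0,8.54],[-3.2,-2.65,0,0,0,0,8.54],[-3.2,-2.65,0,0,0,0,8.54],[-3.2,-2.65,0,0,0,0,8.54],[-3.2,-2.65,0,0,0,0,8.54],[-3.2,-2.65,0,0,0,0,8.54],[-3.2,-2.65,0,0,0,0,8.54],[-3.2,-2.65,0,0,0,0,8.54],[-3.2,-2.65,0,0,0,0,8.54],[-3.2,-2.65,0,0,0,0,8.54],[-3.0,-2.7,0,0,0,0,8.54]]]}'; python3 -c "
from plant import bot;import numpy as np
s=bot.get_state();print(np.round(s['eef_pos'],4),np.round(s['eef_rot'],4).tolist(),s['clock'])"
```

```text
clock: 0.7
eef_pos: [0.2536, 0.5712, 0.4045]
eef_rot: [[-1.0, 0.002, -0.0], [0.002, 1.0, -0.0], [0.0, -0.0, -1.0]]
force: [-0.4, -0.6, 0.1]
width: 0.0855
finger_force: 0.0
clock: 1.7
eef_pos: [0.6202, 0.2652, 0.4047]
eef_rot: [[-1.0, 0.003, 0.0], [0.003, 1.0, -0.0], [-0.0, -0.0, -1.0]]
force: [0.6, 0.4, -1.2]
width: 0.0853
finger_force: 0.0
[0.6202 0.2652 0.4047] [[-1.0, 0.0027, 0.0002], [0.0027, 1.0, -0.0001], [-0.0002, -0.0001, -1.0]] 1.7
```

```bash
python3 -m inch '{"increments":[[[0.2,0.1,2,0,0,0,8.54],[0,0,3.5,0,0,0,8.54],[0,0,3.5,0,0,0,8.54],[0,0,3.5,0,0,0,8.54],[0,0,3.5,0,0,0,8.54],[0,0,3.0,0,0,0,8.54],[0,0,2,0,0,0,8.54],[0,0,1.2,0,0,0,8.54],[0,0,0.6,0,0,0,8.54],[0,0,0.3,0,0,0,8.54],[0,0,0,0,0,0,8.54]]]}' 30; python3 -m inch '{"increments":[[[0,0,0,0,0,0,7.5],[0,0,0,0,0,0,7],[0,0,0,0,0,0,6.5],[0,0,0,0,0,0,6.3],[0,0,0,0,0,0,6.2],[0,0,0,0,0,0,6.1],[0,0,0,0,0,0,6.05],[0,0,0,0,0,0,6.0],[0,0,0,0,0,0,5.9],[0,0,0,0,0,0,5.8],[0,0,0,0,0,0,5.5],[0,0,0,0,0,0,5.5]]]}' 30
python3 - <<'E'
from h import *
for n in("scene","top"):
    s=bot.snapshot(n);cv2.imwrite(f"pics/{n}1.png",s["pixels"][:,:,::-1])
    u,v=px(s,[.618,.266,.024]).astype(int);c=s["pixels"][v-50:v+50,u-65:u+65]
    globals()[n]=cv2.resize(c,None,fx=3,fy=3,interpolation=cv2.INTER_CUBIC)
cv2.imwrite("pics/crop2.png",np.hstack([scene,top])[:,:,::-1])
E
```

```text
clock: 2.62
eef_pos: [0.6173, 0.2678, 0.1743]
eef_rot: [[-1.0, -0.0, 0.001], [-0.0, 1.0, 0.0], [-0.001, 0.0, -1.0]]
force: [-0.3, 0.2, 0.7]
width: 0.0856
finger_force: 0.0
clock: 3.62
eef_pos: [0.6172, 0.2669, 0.1742]
eef_rot: [[-1.0, -0.0, 0.0], [-0.0, 1.0, -0.001], [-0.0, -0.001, -1.0]]
force: [-0.9, -4.8, 6.7]
width: 0.0584
finger_force: 30.9
```

View pics/crop2.png

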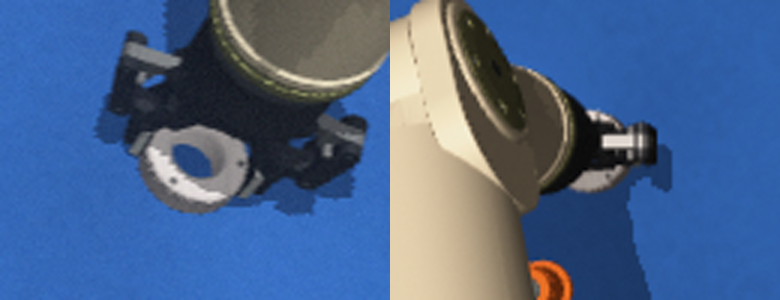

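The gauge is gripped between both pads, with its bore at about (190,155) in the left crop. I lift it, carry it above the post, then look again.

```bash
python3 -m inch '{"increments":[[[0,0,0,0,0,0,5],[0,0,0,0,0,0,5],[0,0,-0.5,0,0,0,5],[0,0,-1.5,0,0,0,5],[0,0,-2.5,0,0,0,5],[0,0,-2.5,0,0,0,5],[0,0,-1.5,0,0,0,5],[0,0,-0.5,0,0,0,5]]]}' 60; python3 -m inch '{"increments":[[[0.5,-1.4,0,0,0,0,5],[1.0,-2.8,0,0,0,0,5],[1.2,-3.4,0,0,0,0,5],[1.2,-3.4,0,0,0,0,5],[1.2,-3.4,0,0,0,0,5],[1.2,-3.4,0,0,0,0,5],[1.2,-3.4,0,0,0,0,5],[1.2,-3.4,0,0,0,0,5],[0.8,-2.0,0,0,0,0,5],[0.5,-1.3,0,0,0,0,5],[0,0,0,0,0,0,5],[0,0,0,0,0,0,5]]]}'
python3 - <<'E'
from h import *
for n in("scene","top"):
    s=bot.snapshot(n);cv2.imwrite(f"pics/{n}2.png",s["pixels"][:,:,::-1])
    u,v=px(s,[.518,-.012,.09]).astype(int);c=s["pixels"][v-40:v+60,u-65:u+65]
    globals()[n]=cv2.resize(c,None,fx=6 if n=="scene" else 3,fy=6 if n=="scene" else 3,interpolation=cv2.INTER_CUBIC)
    print(n,"crop origin",u-65,v-40)
cv2.imwrite("pics/crop3.png",scene[:,:,::-1])
E
```

```text
clock: 4.38
eef_pos: [0.6169, 0.2692, 0.2663]
eef_rot: [[-1.0, -0.003, 0.002], [-0.003, 1.0, 0.003], [-0.002, 0.003, -1.0]]
force: [-0.0, -0.2, -4.1]
width: 0.0577
finger_force: 65.4
clock: 5.38
eef_pos: [0.517, -0.0109, 0.2631]
eef_rot: [[-1.0, -0.001, -0.001], [-0.001, 1.0, 0.001], [0.001, 0.001, -1.0]]
force: [0.9, 1.0, -3.7]
width: 0.0577
finger_force: 65.4
scene crop origin 321 188
top crop origin 208 237
```

View pics/crop3.png

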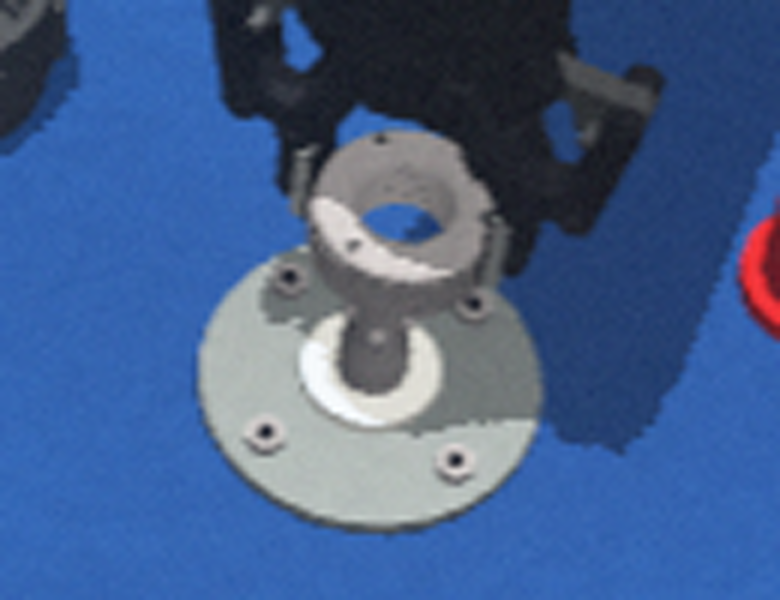

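The gauge hangs level above the post: rim from (312,200) to (495,205) in the crop and bore centre near (405,204). I measure its centre and the plate's by fitting circles to edge points in the same view.

```bash
cat >> h.py <<'E'
from scipy.optimize import least_squares
def circ(s,im,c0,r,z,w=.005,fit_r=False):
    """edge points along radial lines near a circle at height z; robust circle fit in world xy"""
    g=cv2.GaussianBlur(cv2.cvtColor(im,cv2.COLOR_RGB2GRAY),(0,0),.7).astype(np.float32);P=[]
    for a in np.linspace(0,2*np.pi,90,endpoint=False):
        rr=np.linspace(r-w,r+w,41);X=np.array([[c0[0]+q*np.cos(a),c0[1]+q*np.sin(a),z] for q in rr])
        uv=np.array([px(s,x) for x in X],np.float32)
        v=cv2.remap(g,uv[None,:,0],uv[None,:,1],cv2.INTER_CUBIC)[0];d=np.abs(np.gradient(v))
        if d.max()>2: P.append(X[d.argmax(),:2])
    P=np.array(P)
    f=least_squares(lambda p:np.hypot(*(P-p[:2]).T)-(p[2] if fit_r else r),[*c0,r],loss="soft_l1",f_scale=.0006)
    e=np.abs(np.hypot(*(P-f.x[:2]).T)-(f.x[2] if fit_r else r));return (f.x*1000).round(1),len(P),(e<.001).sum()
E
python3 - <<'E'
from h import *
S={n:bot.snapshot(n) for n in("scene","top")}
L=lambda p:cv2.imread(p)[:,:,::-1].copy()
for n in S:
    i0=L(f"pics/{n}0.png");s=S[n]
    for nm,c,r,z in(("plate",(.5185,-.0125),.06,.008),("seat",(.5185,-.0125),.024,.014),("ringouter0",(.618,.2655),.03,.024),("ringbore0",(.618,.2655),.015,.024),("capflange",(.475,.2075),.022,.006),("capdisc",(.475,.2075),.010,.04),("caphead",(.475,.2075),.017,.04)):
        print(n,nm,circ(s,i0,c,r,z,.006 if nm!="seat" else .004,True),circ(s,i0,c,r,z,.005))
s=S["scene"];im=s["pixels"]
for c in((.517,-.011),(.519,-.013)):
    for r in(.03,.015):print("held",c,r,circ(s,im,c,r,.113,.005),circ(s,im,c,r,.113,.005,True))
E
```

```text
scene plate (array([517.1, -13.6,  59.3]), 90, np.int64(84)) (array([516.9, -13.7,  60. ]), 90, np.int64(64))
scene seat (array([516.7, -13.8,  23.9]), 83, np.int64(65)) (array([516.6, -13.9,  24. ]), 87, np.int64(64))
scene ringouter0 (array([617.9, 264.3,  29.7]), 90, np.int64(85)) (array([618. , 264.2,  30. ]), 90, np.int64(78))
scene ringbore0 (array([617.8, 264.3,  15.6]), 90, np.int64(84)) (array([618. , 264.3,  15. ]), 90, np.int64(67))
scene capflange (array([477.6, 206.4,  22.3]), 87, np.int64(56)) (array([478. , 206.5,  22. ]), 86, np.int64(62))
scene capdisc (array([474. , 206.8,   9.9]), 90, np.int64(86)) (array([473.9, 206.8,  10. ]), 90, np.int64(84))
scene caphead (array([475.1, 207.7,  11.3]), 86, np.int64(75)) (array([480.3, 209.3,  17. ]), 71, np.int64(29))
top plate (array([518.1, -12.1,  59. ]), 90, np.int64(85)) (array([518.2, -12.1,  60. ]), 90, np.int64(46))
top seat (array([518.5, -11.7,  23.9]), 85, np.int64(75)) (array([518.4, -11.8,  24. ]), 90, np.int64(82))
top ringouter0 (array([618.9, 265.5,  29.6]), 90, np.int64(75)) (array([618.8, 265.5,  30. ]), 90, 
[... 255 characters left out ...]
y([476. , 208.6,   9.9]), 90, np.int64(85)) (array([475.9, 208.7,  10. ]), 90, np.int64(81))
top caphead (array([474.3, 206.9,  11.9]), 90, np.int64(53)) (array([470.9, 204.5,  17. ]), 90, np.int64(32))
held (0.517, -0.011) 0.03 (array([518.8, -10.5,  30. ]), 89, np.int64(34)) (array([519. , -10.6,  29.1]), 89, np.int64(35))
held (0.517, -0.011) 0.015 (array([520.7, -10. ,  15. ]), 45, np.int64(26)) (array([516.6, -11.1,  18.3]), 45, np.int64(35))
held (0.519, -0.013) 0.03 (array([518.6, -10. ,  30. ]), 89, np.int64(33)) (array([519.1, -10.2,  29. ]), 89, np.int64(42))
held (0.519, -0.013) 0.015 (array([521.1, -10.3,  15. ]), 44, np.int64(28)) (array([518.5, -10.8,  17.1]), 44, np.int64(37))
```

Relative offsets agree between the views: ring→post is (−100.8, −277.7) mm and cap→post is (42.5, −220.4) mm. The held ring reads y ≈ −10.5 against −13.8 for the post in the same view, so I shift −3 mm in y and −0.6 mm in x, then go down in steps while watching the force.

```bash
python3 -m inch '{"increments":[[[0.06,-0.3,0,0,0,0,5],[0,0,0,0,0,0,5],[0,0,0,0,0,0,5],[0,0,0,0,0,0,5]]]}'; python3 -m inch '{"increments":[[[0,0,0.5,0,0,0,5],[0,0,1,0,0,0,5],[0,0,1,0,0,0,5],[0,0,0.8,0,0,0,5],[0,0,0.4,0,0,0,5],[0,0,0,0,0,0,5],[0,0,0,0,0,0,5]]]}'
python3 - <<'E'
from h import *
s=bot.snapshot("scene");im=s["pixels"];st=bot.get_state();z=st["eef_pos"][2]-.1742+.024;print(st["eef_pos"].round(4) if hasattr(st["eef_pos"],"round") else st["eef_pos"])
for zz in(z,z-.0015):
  for c in((.516,-.0135),(.518,-.0125)):print(circ(s,im,c,.03,zz),circ(s,im,c,.03,zz,.005,True))
u,v=px(s,[.517,-.013,.06]).astype(int)
cv2.imwrite("pics/crop4.png",cv2.resize(im[v-40:v+40,u-50:u+50],None,fx=7,fy=7,interpolation=cv2.INTER_CUBIC)[:,:,::-1])
E
```

```text
clock: 5.92
eef_pos: [0.5167, -0.0143, 0.2637]
eef_rot: [[-1.0, -0.001, -0.0], [-0.001, 1.0, -0.0], [0.0, -0.0, -1.0]]
force: [-0.1, -0.0, -4.3]
width: 0.0575
finger_force: 65.3
clock: 6.5
eef_pos: [0.5165, -0.0145, 0.2262]
eef_rot: [[-1.0, -0.001, -0.001], [-0.001, 1.0, -0.0], [0.001, -0.0, -1.0]]
force: [-0.3, 0.4, -3.9]
width: 0.0576
finger_force: 65.3
[ 0.5168 -0.0145  0.2267]
(array([518. , -14.6,  30. ]), 85, np.int64(36)) (array([518.5, -14.9,  29.1]), 85, np.int64(50))
(array([518.2, -14.3,  30. ]), 88, np.int64(48)) (array([518.7, -14.6,  29.1]), 88, np.int64(52))
(array([517. , -14.9,  30. ]), 88, np.int64(38)) (array([517.6, -15.2,  29.1]), 88, np.int64(43))
(array([517.3, -14.8,  30. ]), 90, np.int64(45)) (array([517.8, -15. ,  29.1]), 90, np.int64(45))
```

View pics/crop4.png

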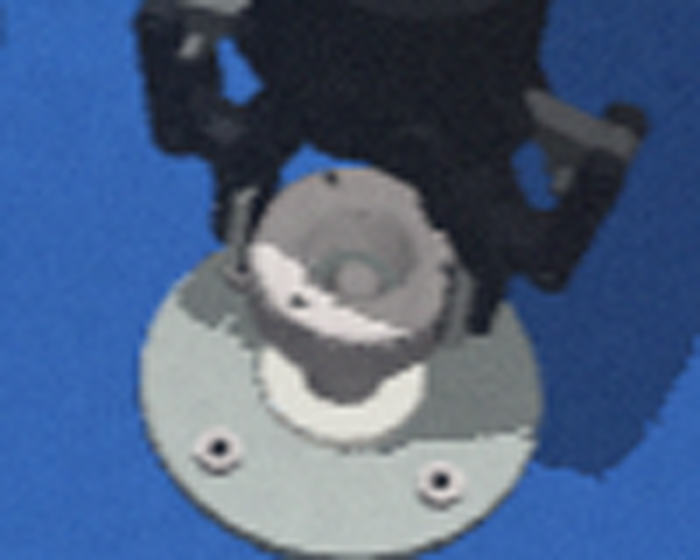

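The stud tip shows inside the bore at about (350,275), and the ring sits 0.7 mm too far in −y. I correct that and go on down.

```bash
python3 -m inch '{"increments":[[[0.05,0.07,0,0,0,0,5],[0,0,0.3,0,0,0,5],[0,0,0.4,0,0,0,5],[0,0,0.4,0,0,0,5],[0,0,0.2,0,0,0,5],[0,0,0,0,0,0,5]]]}'; python3 -m inch '{"increments":[[[0,0,0.3,0,0,0,5],[0,0,0.3,0,0,0,5],[0,0,0.3,0,0,0,5],[0,0,0.2,0,0,0,5],[0,0,0,0,0,0,5]]]}'
```

```text
clock: 7.05
eef_pos: [0.5158, -0.0138, 0.2129]
eef_rot: [[-1.0, -0.001, -0.001], [-0.001, 1.0, -0.0], [0.001, -0.0, -1.0]]
force: [0.2, 0.5, -4.0]
width: 0.0575
finger_force: 65.3
clock: 7.47
eef_pos: [0.5159, -0.0138, 0.2021]
eef_rot: [[-1.0, -0.001, -0.001], [-0.001, 1.0, -0.0], [0.001, -0.0, -1.0]]
force: [0.3, -0.3, -4.5]
width: 0.0577
finger_force: 65.3
```

```bash
python3 -m inch '{"increments":[[[0,0,0.3,0,0,0,5],[0,0,0.3,0,0,0,5],[0,0,0.3,0,0,0,5],[0,0,0.2,0,0,0,5],[0,0,0.1,0,0,0,5],[0,0,0,0,0,0,5]]]}'; python3 -m inch '{"increments":[[[0,0,0.1,0,0,0,5],[0,0,0.1,0,0,0,5],[0,0,0,0,0,0,5]]]}'
```

```text
clock: 7.97
eef_pos: [0.516, -0.0138, 0.1903]
eef_rot: [[-1.0, -0.001, -0.001], [-0.001, 1.0, -0.0], [0.001, -0.0, -1.0]]
force: [0.0, -0.6, -3.9]
width: 0.0573
finger_force: 65.3
clock: 8.22
eef_pos: [0.5161, -0.0138, 0.1887]
eef_rot: [[-1.0, -0.001, 0.0], [-0.001, 1.0, -0.0], [-0.0, -0.0, -1.0]]
force: [0.9, -0.4, -4.7]
width: 0.058
finger_force: 65.4
```

```bash
python3 -m inch '{"increments":[[[0,0,0.1,0,0,0,5],[0,0,0,0,0,0,5]]]}';python3 -m inch '{"increments":[[[0,0,0.1,0,0,0,5],[0,0,0,0,0,0,5]]]}'
```

```text
clock: 8.38
eef_pos: [0.5162, -0.0138, 0.1885]
eef_rot: [[-1.0, -0.001, 0.0], [-0.001, 1.0, 0.0], [-0.0, 0.0, -1.0]]
force: [-3.6, 0.5, 6.0]
width: 0.0574
finger_force: 66.3
clock: 8.55
eef_pos: [0.5162, -0.0138, 0.1885]
eef_rot: [[-1.0, -0.001, 0.0], [-0.001, 1.0, 0.001], [-0.0, 0.001, -1.0]]
force: [-8.9, 0.8, 17.7]
width: 0.0579
finger_force: 67.5
```

Contact is at the expected height. I release, back off upward and check.

```bash
python3 -m inch '{"increments":[[[0,0,-0.1,0,0,0,5.7],[0,0,-0.05,0,0,0,6.2],[0,0,0,0,0,0,6.6],[0,0,0,0,0,0,7.2],[0,0,0,0,0,0,7.6],[0,0,0,0,0,0,7.6]]]}' 20; python3 -m inch '{"increments":[[[0,0,-1,0,0,0,7.6],[0,0,-2,0,0,0,7.6],[0,0,-3.5,0,0,0,7.6],[0,0,-3,0,0,0,7.6],[0,0,-1.5,0,0,0,7.6],[-0.9,4,0,0,0,0,7],[-0.0,4,0,0,0,0,7],[0,4,0,0,0,0,6.5],[0,0,0,0,0,0,6.2],[0,0,0,0,0,0,6.2]]]}'
python3 - <<'E'
from h import *
s=bot.snapshot("scene");im=s["pixels"]
for r in(.03,.015):print("ring",circ(s,im,(.517,-.0135),r,.038),circ(s,im,(.517,-.0135),r,.038,.005,True))
print("plate",circ(s,im,(.517,-.0135),.06,.008))
u,v=px(s,[.517,-.013,.04]).astype(int)
cv2.imwrite("pics/crop5.png",cv2.resize(im[v-40:v+40,u-50:u+50],None,fx=7,fy=7,interpolation=cv2.INTER_CUBIC)[:,:,::-1])
E
```

```text
clock: 9.05
eef_pos: [0.5162, -0.0138, 0.1881]
eef_rot: [[-1.0, -0.001, 0.0], [-0.001, 1.0, -0.0], [-0.0, -0.0, -1.0]]
force: [-0.4, 0.3, 0.5]
width: 0.0759
finger_force: 0.0
clock: 9.88
eef_pos: [0.5246, 0.1094, 0.2987]
eef_rot: [[-1.0, -0.007, 0.0], [-0.007, 1.0, 0.001], [-0.0, 0.001, -1.0]]
force: [-0.0, -0.5, -0.1]
width: 0.0622
finger_force: 0.0
ring (array([517.6, -13.6,  30. ]), 85, np.int64(49)) (array([517.7, -13.6,  29.4]), 85, np.int64(60))
ring (array([517.7, -13.7,  15. ]), 90, np.int64(50)) (array([517.4, -13.8,  15.5]), 90, np.int64(59))
plate (array([516.9, -13.7,  60. ]), 90, np.int64(71))
```

View pics/crop5.png

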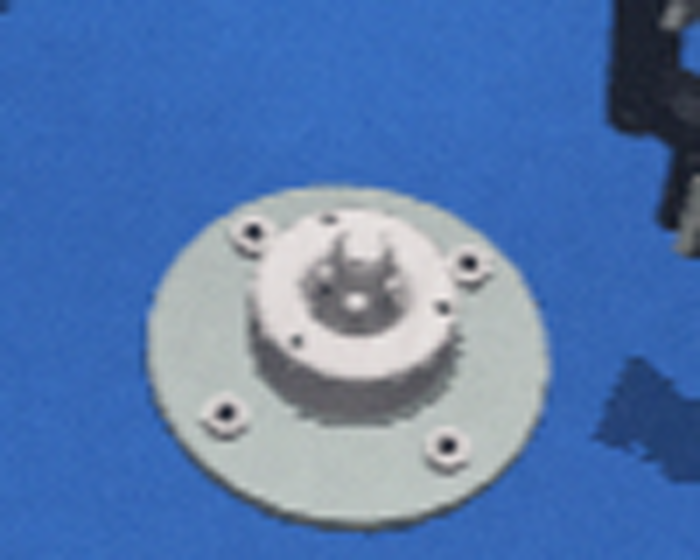

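The gauge lies on the seat: rim centre (517.6, −13.6) against plate (516.9, −13.7), about 0.7 mm off axis. Now the cap.

```bash
python3 -m inch '{"increments":[[[1.2,2.4,0,0,0,0,6],[1.3,2.6,0,0,0,0,6],[1.3,2.6,0,0,0,0,6],[1.2,2.1,0,0,0,0,6],[0,0,2.5,0,0,0,6],[0,0,2.5,0,0,0,6],[0,0,0,0,0,0,6],[0,0,0,0,0,0,6]]]}' 20
```

```text
clock: 10.6
eef_pos: [0.4749, 0.2014, 0.2477]
eef_rot: [[-1.0, 0.001, -0.002], [0.001, 1.0, -0.002], [0.002, -0.002, -1.0]]
force: [0.3, 0.2, 0.8]
width: 0.0597
finger_force: 0.0
```

```bash
python3 -m inch '{"increments":[[[0.05,0.53,1,0,0,0,6],[0,0,1.4,0,0,0,6],[0,0,0,0,0,0,6],[0,0,0,0,0,0,6]]]}' 20; python3 -m inch '{"increments":[[[0,0,1,0,0,0,6],[0,0,1,0,0,0,6],[0,0,1,0,0,0,6],[0,0,0.7,0,0,0,6],[0,0,0.3,0,0,0,6],[0,0,0,0,0,0,6]]]}'
```

```text
clock: 10.93
eef_pos: [0.4747, 0.2083, 0.2246]
eef_rot: [[-1.0, -0.0, -0.0], [-0.0, 1.0, -0.0], [0.0, -0.0, -1.0]]
force: [-0.5, 0.2, 0.1]
width: 0.06
finger_force: 0.0
clock: 11.43
eef_pos: [0.4739, 0.2083, 0.1829]
eef_rot: [[-1.0, -0.001, -0.002], [-0.001, 1.0, -0.001], [0.002, -0.001, -1.0]]
force: [-0.3, 1.1, -0.6]
width: 0.0599
finger_force: 0.0
```

```bash
python3 -m inch '{"increments":[[[0,-0.12,0,0,0,0,5],[0,0,0,0,0,0,4.2],[0,0,0,0,0,0,3.8],[0,0,0,0,0,0,3.6],[0,0,0,0,0,0,3.5],[0,0,0,0,0,0,3.4],[0,0,0,0,0,0,3.3],[0,0,0,0,0,0,3.2],[0,0,0,0,0,0,3.0],[0,0,0,0,0,0,2.8],[0,0,0,0,0,0,2.8]]]}' 20;  python3 -m inch '{"increments":[[[0,0,0,0,0,0,2.5],[0,0,0,0,0,0,2.5],[0,0,-0.5,0,0,0,2.5],[0,0,-1.5,0,0,0,2.5],[0,0,-3,0,0,0,2.5],[0,0,-3,0,0,0,2.5],[0,0,-2,0,0,0,2.5],[0,0,-1,0,0,0,2.5],[0,0,0,0,0,0,2.5]]]}' 80
```

```text
clock: 12.35
eef_pos: [0.4745, 0.2074, 0.1846]
eef_rot: [[-1.0, -0.001, 0.0], [-0.001, 1.0, 0.0], [-0.0, 0.0, -1.0]]
force: [-2.4, -1.3, 5.4]
width: 0.0336
finger_force: 19.7
clock: 13.1
eef_pos: [0.475, 0.2076, 0.2965]
eef_rot: [[-1.0, -0.001, 0.004], [-0.001, 1.0, 0.002], [-0.004, 0.002, -1.0]]
force: [-0.2, 0.1, -0.4]
width: 0.0321
finger_force: 79.3
```

```bash
python3 -m inch '{"increments":[[[-0.3,-1.6,0,0,0,0,2.5],[-0.6,-3.3,0,0,0,0,2.5],[-0.7,-3.6,0,0,0,0,2.5],[-0.7,-3.6,0,0,0,0,2.5],[-0.7,-3.6,0,0,0,0,2.5],[-0.6,-3.3,0,0,0,0,2.5],[-0.4,-2.1,0,0,0,0,2.5],[-0.2,-1.0,0,0,0,0,2.5],[0,0,0,0,0,0,2.5],[0,0,0,0,0,0,2.5],[0,0,0,0,0,0,2.5]]]}'
python3 - <<'E'
from h import *
st=bot.get_state();p=st["eef_pos"];print(p,np.round(st["eef_rot"],4).tolist())
s=bot.snapshot("scene");im=s["pixels"];z=p[2]-.1846
for k in(.0,.006):print("flange",k,circ(s,im,p[:2],.022,z+k,.005),circ(s,im,p[:2],.022,z+k,.004,True))
cv2.imwrite("pics/scene6.png",im[:,:,::-1])
u,v=px(s,[.517,-.013,.09]).astype(int);print(u,v)
cv2.imwrite("pics/crop6.png",cv2.resize(im[v-30:v+50,u-50:u+50],None,fx=7,fy=7,interpolation=cv2.INTER_CUBIC)[:,:,::-1])
E
```

```text
clock: 14.02
eef_pos: [0.5164, -0.0115, 0.2934]
eef_rot: [[-1.0, -0.004, -0.001], [-0.004, 1.0, 0.001], [0.001, 0.001, -1.0]]
force: [0.1, 0.1, -0.4]
width: 0.0321
finger_force: 79.3
[ 0.51635619 -0.0115037   0.29339356] [[-1.0, -0.0038, -0.0015], [-0.0038, 1.0, 0.0007], [0.0015, 0.0007, -1.0]]
flange 0.0 (array([516.1, -11.9,  22. ]), 78, np.int64(58)) (array([515.8, -11.8,  22.2]), 73, np.int64(54))
flange 0.006 (array([520.4, -10.9,  22. ]), 79, np.int64(52)) (array([519.6, -10.5,  22.4]), 71, np.int64(47))
386 227
```

View pics/crop6.png

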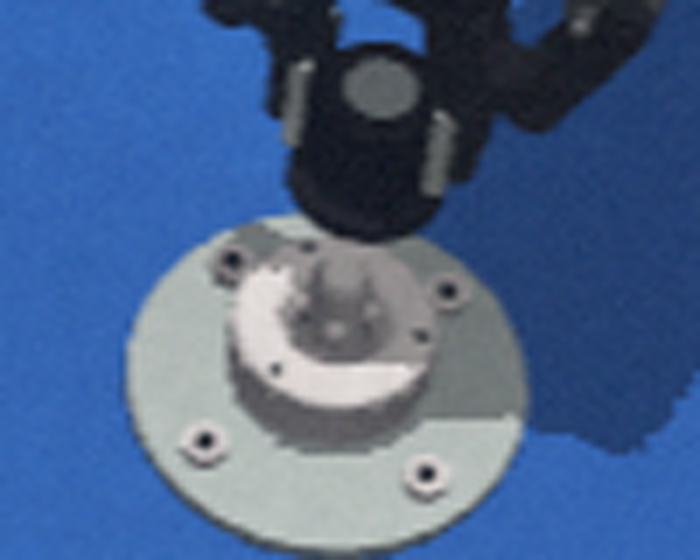

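The cap is held level and upright, with its grey top disc at (382,90) in the crop. I shift −2.3 mm in y, lower it and measure that disc.

```bash
python3 -m inch '{"increments":[[[-0.06,-0.23,0.8,0,0,0,2.5],[0,0,1,0,0,0,2.5],[0,0,0.5,0,0,0,2.5],[0,0,0,0,0,0,2.5],[0,0,0,0,0,0,2.5],[0,0,0,0,0,0,2.5]]]}'
cat > m.py <<'E'
from h import *
st=bot.get_state();p=st["eef_pos"];print(p.round(4))
s=bot.snapshot("scene");im=s["pixels"];z=p[2]-.1846+.04
for c in((.517,-.0135),p[:2]):print("disc",circ(s,im,c,.010,z,.005,True),circ(s,im,c,.0099,z,.004))
g=cv2.inRange(cv2.cvtColor(im,cv2.COLOR_RGB2HSV),(0,0,75),(180,90,255));uv,a,c=blob(g,px(s,[*p[:2],z]),9);print("blob",ray(s,uv,z).round(4),size(s,c,z))
E
python3 m.py
```

```text
clock: 14.57
eef_pos: [0.5172, -0.0159, 0.2712]
eef_rot: [[-1.0, -0.001, -0.0], [-0.001, 1.0, -0.0], [0.0, -0.0, -1.0]]
force: [0.4, -0.3, -0.4]
width: 0.0325
finger_force: 79.3
[ 0.5172 -0.0159  0.2712]
disc (array([517.2, -16.1,  10. ]), 90, np.int64(82)) (array([517.2, -16. ,   9.9]), 90, np.int64(81))
disc (array([517.2, -16.2,   9.9]), 90, np.int64(81)) (array([517.1, -16.2,   9.9]), 90, np.int64(84))
blob [ 0.5172 -0.0159  0.1266] [18.9 17. ]
```

```bash
python3 -m inch '{"increments":[[[0.04,0.23,0,0,0,0,2.5],[0,0,0.6,0,0,0,2.5],[0,0,0.8,0,0,0,2.5],[0,0,0.4,0,0,0,2.5],[0,0,0,0,0,0,2.5],[0,0,0,0,0,0,2.5],[0,0,0,0,0,0,2.5]]]}'; python3 m.py
```

```text
clock: 15.2
eef_pos: [0.5168, -0.0137, 0.2531]
eef_rot: [[-1.0, -0.001, -0.0], [-0.001, 1.0, -0.0], [0.0, -0.0, -1.0]]
force: [-0.2, 0.2, -0.3]
width: 0.0319
finger_force: 79.3
[ 0.5168 -0.0137  0.2531]
disc (array([516.7, -13.8,   9.9]), 90, np.int64(80)) (array([516.7, -13.9,   9.9]), 90, np.int64(82))
disc (array([516.7, -13.9,  10. ]), 90, np.int64(82)) (array([516.7, -13.8,   9.9]), 90, np.int64(78))
blob [ 0.5165 -0.0142  0.1085] [16.6 17.7]
```

The disc is now on the post's axis to about 0.1 mm. I lower it over the stud.

```bash
python3 -m inch '{"increments":[[[0,0,0.3,0,0,0,2.5],[0,0,0.3,0,0,0,2.5],[0,0,0.3,0,0,0,2.5],[0,0,0,0,0,0,2.5]]]}' 100; python3 -m inch '{"increments":[[[0,0,0.3,0,0,0,2.5],[0,0,0.3,0,0,0,2.5],[0,0,0.2,0,0,0,2.5],[0,0,0,0,0,0,2.5]]]}'
```

```text
clock: 15.58
eef_pos: [0.5165, -0.0137, 0.2434]
eef_rot: [[-1.0, -0.001, -0.001], [-0.001, 1.0, -0.0], [0.001, -0.0, -1.0]]
force: [-0.4, 0.3, -0.7]
width: 0.0318
finger_force: 99.0
clock: 15.92
eef_pos: [0.5166, -0.0136, 0.2356]
eef_rot: [[-1.0, -0.001, -0.001], [-0.001, 1.0, -0.0], [0.001, -0.0, -1.0]]
force: [1.6, 0.0, -1.2]
width: 0.0319
finger_force: 99.0
```

Past the nose with no lateral load. Now I press through the balls.

```bash
python3 -m inch '{"increments":[[[0,0,0.2,0,0,0,2.5],[0,0,0.2,0,0,0,2.5],[0,0,0.1,0,0,0,2.5],[0,0,0,0,0,0,2.5]]]}' 100; python3 -m inch '{"increments":[[[0,0,0.1,0,0,0,2.5],[0,0,0.1,0,0,0,2.5],[0,0,0,0,0,0,2.5]]]}'
```

```text
clock: 16.25
eef_pos: [0.517, -0.0136, 0.2316]
eef_rot: [[-1.0, -0.001, 0.001], [-0.001, 1.0, 0.0], [-0.001, 0.0, -1.0]]
force: [-1.9, 0.1, 4.5]
width: 0.0316
finger_force: 100.0
clock: 16.5
eef_pos: [0.5175, -0.0137, 0.2308]
eef_rot: [[-1.0, -0.001, 0.002], [-0.001, 1.0, 0.0], [-0.002, 0.0, -1.0]]
force: [-2.1, -0.5, 11.9]
width: 0.0314
finger_force: 101.1
```

```bash
python3 -m inch '{"increments":[[[0,0,0.1,0,0,0,2.5],[0,0,0.1,0,0,0,2.5],[0,0,0,0,0,0,2.5]]]}'; python3 -m inch '{"increments":[[[0,0,0.1,0,0,0,2.5],[0,0,0.1,0,0,0,2.5],[0,0,0,0,0,0,2.5]]]}'
```

```text
clock: 16.75
eef_pos: [0.517, -0.0137, 0.2274]
eef_rot: [[-1.0, -0.001, 0.001], [-0.001, 1.0, 0.0], [-0.001, 0.0, -1.0]]
force: [1.8, -0.5, -4.1]
width: 0.0316
finger_force: 99.3
clock: 17.0
eef_pos: [0.5165, -0.0135, 0.2244]
eef_rot: [[-1.0, -0.001, -0.001], [-0.001, 1.0, -0.0], [0.001, -0.0, -1.0]]
force: [1.5, 0.8, -6.2]
width: 0.0316
finger_force: 99.8
```

It clicked: 12 N, then a drop. Now on to home and a firm press.

```bash
python3 -m inch '{"increments":[[[0,0,0.1,0,0,0,2.5],[0,0,0.1,0,0,0,2.5],[0,0,0,0,0,0,2.5]]]}'; python3 -m inch '{"increments":[[[0,0,0.1,0,0,0,2.5],[0,0,0.1,0,0,0,2.5],[0,0,0,0,0,0,2.5]]]}'
```

```text
clock: 17.25
eef_pos: [0.5168, -0.0137, 0.2232]
eef_rot: [[-1.0, -0.001, -0.0], [-0.001, 1.0, -0.0], [0.0, -0.0, -1.0]]
force: [0.6, -0.6, -0.7]
width: 0.0314
finger_force: 100.3
clock: 17.5
eef_pos: [0.517, -0.0138, 0.2229]
eef_rot: [[-1.0, -0.001, 0.001], [-0.001, 1.0, 0.0], [-0.001, 0.0, -1.0]]
force: [-7.6, -0.9, 17.6]
width: 0.0317
finger_force: 102.7
```

```bash
python3 -m inch '{"increments":[[[0,0,0.1,0,0,0,2.5],[0,0,0,0,0,0,2.5],[0,0,0,0,0,0,2.5],[0,0,0,0,0,0,2.5],[0,0,0,0,0,0,2.5],[0,0,0,0,0,0,2.5],[0,0,0,0,0,0,2.5]]]}'
python3 - <<'E'
from h import *
s=bot.snapshot("scene");im=s["pixels"]
print("disc",circ(s,im,(.517,-.0137),.0099,.078,.004,True),"plate",circ(s,im,(.517,-.0137),.06,.008))
u,v=px(s,[.517,-.013,.05]).astype(int)
cv2.imwrite("pics/crop7.png",cv2.resize(im[v-40:v+40,u-50:u+50],None,fx=7,fy=7,interpolation=cv2.INTER_CUBIC)[:,:,::-1])
E
```

```text
clock: 18.08
eef_pos: [0.517, -0.0139, 0.2229]
eef_rot: [[-1.0, -0.001, 0.001], [-0.001, 1.0, 0.001], [-0.001, 0.001, -1.0]]
force: [-11.5, -0.7, 27.9]
width: 0.0316
finger_force: 103.8
disc (array([516.8, -14.1,   9.9]), 90, np.int64(84)) plate (array([516.7, -13.8,  60. ]), 79, np.int64(60))
```

View pics/crop7.png

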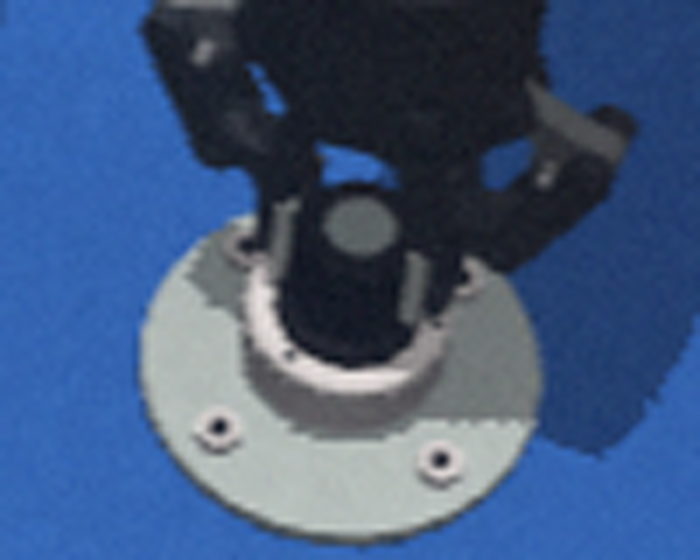

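The cap's flange stands on the gauge, with its disc at (360,225) in the crop and 0.3 mm off axis. The cap is pressed with about 28 N, so I hand in.

```bash
python3 -c "
from plant import bot
print(bot.hand_in())"
```

```text
the job is handed in; nothing more can be done
None
```

The gauge lies flat on the seat (about 0.7 mm off axis), and the cap is clicked home on it (about 0.3 mm off axis), still pressed with about 28 N at hand-in at 18 s; the hand-in returned no verdict.

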